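# Push a vial carrier round the L-slot into the reader

## Robot

A 6-joint arm with a two-finger parallel gripper is mounted at the origin on a cart in front of the work surface, level with it; the furniture and walls round the work are solid. World frame = base frame: x ahead of the robot, y to its left, z up, the work surface at z = 0. Lengths are in m, angles in degrees, forces in N, time in s.
With the tool pointing down it reaches from about 0.35 to 0.875 m from the base axis. Payload 4.2 kg.
Tool frame: the origin (TCP) lies midway between the tips of the shut fingers; the grasp point (between the pads) lies 19 mm behind it (hold_point_z is the z of the grasp point in the tool frame, in m); z points along the fingers, y is the direction in which the jaws open and shut (so a half turn about z gives the same grasp; the last joint's range is limited). The gripper opens to 87 mm and grips with 3 to 60 N. Pads are 19 mm wide; open, the fingers measure 117 mm over their backs; the gripper's body (75 mm by 190 mm) begins 51 mm behind the grasp point.
Start: joints at [86.494, 22.042, 0.453, 0, -68.411, -14.817], TCP at [0.196, 0.593, 0.223] pointing down, gripper open.
Joint ranges: [-179.83, 179.83], [-69.29, 118.12], [-61.27, 80.66], [-181.25, 117.63], [-171.15, -9.14], [-177.46, 177.46]. Speed limits (degrees/s): [159.86, 159.86, 180, 180, 180, 180].

## Interface

Orientations are given as a 3x3 rotation matrix whose columns are the frame's x, y, z axes.
In Python, from station import * gives the robot as it stands. The module is installed in compiled form; this text tells all that it offers.
- The arm moves only by the tool jog_arm, never from a script. Its argument "moves" is a list of rows, each a list of 7 numbers: the closure, from -1 (fully open) to 1 (shut), then the shift along the tool's x, y, z in m, then the turn, a rotation vector about the tool's x, y, z in rad. In form: [[gripper, x, y, z, wx, wy, wz], ...]. A call has exactly 10 rows; each row is the pose to reach, as a shift and turn from the pose commanded when the call began, along the tool's axes at that moment; what a row does not reach only later rows make up. A row lasts 1/12 s, in which the tool goes at most 41.7 mm and 7.16 degrees, less where a joint would pass 70% of its speed; a pose out of reach is approached as far as the arm can. A call with a gripper value outside its range is refused whole. The fingers move at their own pace and stop on an object; the grip force is fixed at half the most. Time passes only in rows, so rows that repeat a pose let the fingers close, or fill a call up. It gives the time, the measured TCP pose, the force and the opening at its end, in the units of the state.
- sense(): the state, without advancing time (a new reading comes with each control period).
- capture(name): name is "side" or "top" or "wrist"; returns a dict with "frame" (480x640x3 uint8, red, green, blue), "fov_y" (degrees; the focal length in pixels is half the picture's height over the tangent of half this angle, whatever the lens; pixels are square), "cx", "cy" (the principal point, pixels), "world_from_camera" (4x4, takes a point from camera to world coordinates). Camera axes: x right, y down, z forward; pixel columns grow to the right and rows downward; lengths in m; the calibration is good to about 2 mm. The wrist camera is an equidistant fisheye: a pixel r from the principal point sees the ray r / f radians off the axis. A picture is of the moment at which its call begins. There is no depth.
- finish_job(): hands the job in, once; it reports no verdict.
The state is a dict: "time_s": time; "joints": joint angles; "joint_velocities": joint speeds; "effort": joint torques, N m; "tcp_pos": TCP position; "ee_rot": TCP orientation; "wrist_force": force on the tool from outside, world axes, zero at the start; "moment": the same for the moment, N m; "gripper_width": opening from 0.0 (shut) to 1.0 (fully open).
Only numpy, scipy, OpenCV 4.12 (cv2) and the standard library are available. Lean on these libraries where they do the work, as an engineer would, in place of code of your own. Each camera call takes 0.05 s, during which the arm holds its last target.

## Task

The vial stands in a carrier whose pin runs in the L-shaped slot of the small bench reader. With your fingertips push the carrier along the slot to the corner, then round the corner and along the other leg to the very end of the slot, so that the vial comes home in the reading head. Push only on the side of the carrier's cup: do not grip the carrier, do not touch or lift the vial, and leave the bottle, tub and timer nearby where they are.

Things in the scene. Friction and masses are not known exactly. Their poses are not given: they have to be found in the camera images.
- reader: Low grey instrument fixed to the worktop; x from -85 to 80, y from -75 to 75 mm. Origin on the worktop; x roughly away from the robot, y roughly to its left. Its flat aluminium cover plate (top 15.5 mm above the worktop) has an L-shaped slot 16 mm wide: first leg along +x, then second leg along +y. The plate is clear but for the reading head.
- reading_head (a point): C-shaped plastic head on the plate round the slot's far end, up to 62 mm above the worktop. Point: centre of its top, reader frame (35, 69, 62) mm. In the reader frame: back block x 2 to 68, y 53 to 85 mm; two cheeks, x 4 to 16 and x 54 to 66, from the block to y = 30 mm. The cup ends between the cheeks, its -y side still outside them by 11 mm.
- slot_near_end (a point): Axis of the carrier when it is at the near end of the slot, at the plate's top: reader frame (-45, -35, 15.5) mm.
- slot_corner (a point): Axis of the carrier when it is in the corner of the slot, at the plate's top: reader frame (35, -35, 15.5) mm. 80 mm from the near end.
- slot_far_end (a point): Axis of the carrier when it is at the far end of the slot, in the reading head, at the plate's top: reader frame (35, 35, 15.5) mm. 70 mm from the corner. The pin has about 1.5 mm play in the slot on every side.
- carrier_cup (a point): Black round cup, outside diameter 32 mm, on a 13 mm pin through the slot and a foot disc under the plate (0.12 kg in all): it slides but cannot be lifted out. Point: on the cup's axis at mid height, 30 mm above the worktop; wall from 17.5 to 43 mm above the worktop. Starts in the near part of the first leg. A push of 1 to 3 N moves it; it stays where it is left.
- vial_center (a point): Clear glass vial with a pale cap, 14 mm diameter, 45 mm high, standing loosely in the carrier's cup (bore 17 mm) on its axis; its top is 67 mm above the worktop. The point is half-way up it.
- bottle: Small glass reagent bottle with a screw cap, 56 mm diameter, 104 mm high, standing loose near the reader; origin under its centre.
- tub: Small screw-top tub, 54 mm diameter, 48 mm high, standing loose near the reader; origin under its centre.
- timer: Flat timer with keys, 62 x 68 x 20 mm, lying loose near the reader; origin under its centre.
There are look-alikes about, which are no part of the job. There is more than one size of the part that bears carrier_cup; the job needs the largest.

How it is judged (in metres and radians):
On the way, in this order (a step that is already met when the one before it is completed fails the run):
1. the carrier has been pushed along the first leg into the corner of the slot (x of carrier_cup in the frame of reader above 0.031 m), for 0.1 s.
2. the carrier has been pushed along the second leg to the end of the slot (y of carrier_cup in the frame of reader above 0.031 m), for 0.1 s.
At the end, for the whole second after the job is handed in: The carrier rests at the far end of the slot's second leg, its axis within 5 mm of slot_far_end and no more than 4 mm short of it along the leg, and the vial stands upright and fully down in the cup (horizontal distance between carrier_cup and slot_far_end below 0.005 m and y of carrier_cup in the frame of reader above 0.031 m and linear speed of carrier below 0.01 m/s and horizontal distance between vial_center and carrier_cup below 0.005 m and angle between vial_center's own z axis and vertical below 0.25 rad and z of vial_center in the frame of carrier_cup below 0.019 m); the robot touches nothing.
It fails at once if the carrier is gripped between the fingers (horizontal distance between the grasp point and carrier_cup below 0.012 m and contact force between the fingers and carrier above 0.5 N).
It fails at once if the vial is touched by the fingers (over 1 N) (contact force between the fingers and vial above 1 N).
It fails at once if the vial is lifted in the cup by more than 6 mm (z of vial_center in the frame of carrier_cup above 0.0205 m).
It fails at once if the carrier is torn up out of the slot (over 6 mm) (z of carrier_cup in the frame of reader above 0.036 m).
It fails at once if the bottle, tub or timer is moved by more than 15 mm (distance of any of bottle, tub, timer from where it was at the start of the episode above 0.015 m).
It also fails if it takes over 42 s, if anything falls off the work surface, if the arm or the gripper's body presses on something with over 40 N, if the wrist force passes 120 N, or if a joint passes its speed limit or range.

## Working session

There is one attempt and no reset: what is moved stays moved. The work goes in short steps, Python scripts to look and compute and a tool call to move; the robot and the scene stay as the last step left them, time stands still between calls to the robot, and variables do not carry over. Pictures are saved under pics/ and viewed, and the job is handed in when it is done.

Besides the shell and the picture viewer there is one more tool, called after "Emit:" as name(argument=value, ...) on one line, values as JSON. jog_arm: Moves the arm, as the interface text tells. Its arguments: {"type":"object","properties":{"moves":{"type":"array"}},"required":["moves"]}

```bash
mkdir -p pics; python3 - <<'E'
from station import *
import cv2
s=sense(); print(s)
for n in("side","top","wrist"):
    c=capture(n); cv2.imwrite(f"pics/{n}0.png",c["frame"][:,:,::-1]); print(n,c["fov_y"],c["cx"],c["cy"],c["world_from_camera"])
E
```

```text
{'time_s': 0.0, 'joints': array([ 8.64937211e+01,  2.20923400e+01,  3.79828036e-01, -2.90579097e-02,
       -6.84103777e+01, -1.48169887e+01]), 'joint_velocities': array([-0.06712404, -0.00026496, -0.02708   , -0.00465182, -0.01566435,
        0.03002912]), 'effort': array([ 7.24726960e-04, -3.90668857e+01,  1.87406051e+01,  4.22004506e+00,
        1.08558498e-02, -1.98687449e-04]), 'tcp_pos': array([0.19627433, 0.59275173, 0.22144312]), 'ee_rot': array([[ 9.49239074e-01, -3.14554954e-01, -6.01863471e-04],
       [-3.14555516e-01, -9.49236729e-01, -2.11192832e-03],
       [ 9.30066022e-05,  2.19404436e-03, -9.99997589e-01]]), 'wrist_force': array([-0.46118127,  0.30658595,  0.07267847]), 'moment': array([ 0.02317062, -0.01918955, -0.02409866]), 'gripper_width': 0.9966684694912398}
side 46.86565078737965 322.58631265694896 241.23634925286512 [[ 0.07355775 -0.7401175   0.66844248 -0.18762356]
 [-0.99726675 -0.04991783  0.05447236 -0.10281751]
 [-0.00694875 -0.67062232 -0.74176641  0.86302824]
 [ 0.          0.          0.          1.        ]]
top 48.45385215633229 310.7901311629039 235.3147314337902 [[ 0.0058985  -0.98762355  0.15673206  0.33506221]
 [-0.99976478 -0.0025531   0.02153751 -0.07197975]
 [-0.0208708  -0.15682223 -0.9874063   1.03451319]
 [ 0.          0.          0.          1.        ]]
wrist 65.70646984690485 315.98119895803285 243.86848660449664 [[-0.31477464 -0.90618289 -0.28239952  0.27383987]
 [-0.94916489  0.30105606  0.09193072  0.56745661]
 [ 0.00171204  0.29698117 -0.9548818   0.38338613]
 [ 0.          0.          0.          1.        ]]
```

View pics/side0.png

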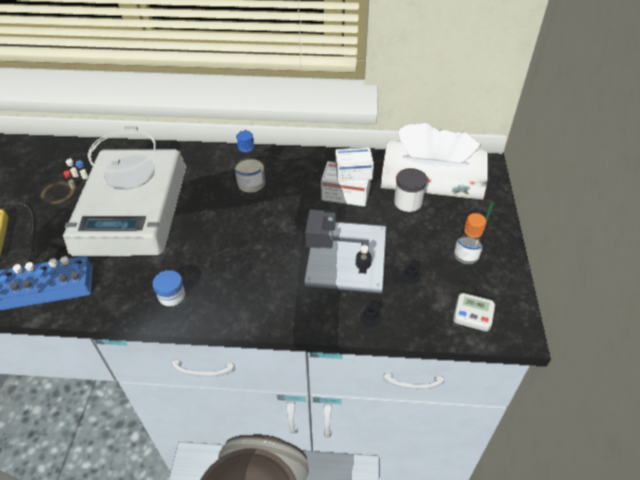

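View pics/top0.png

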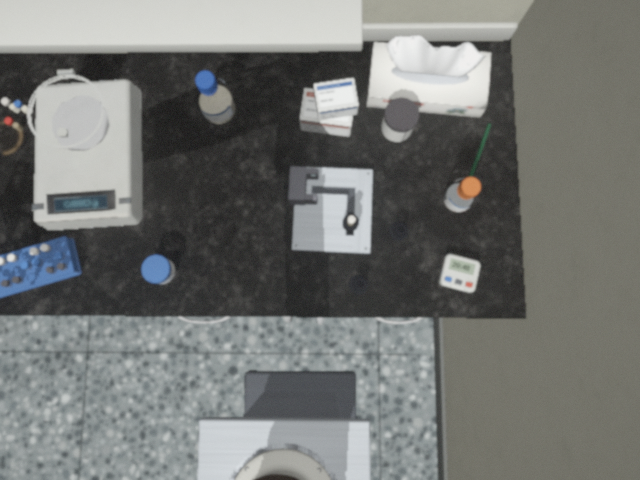

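View pics/wrist0.png

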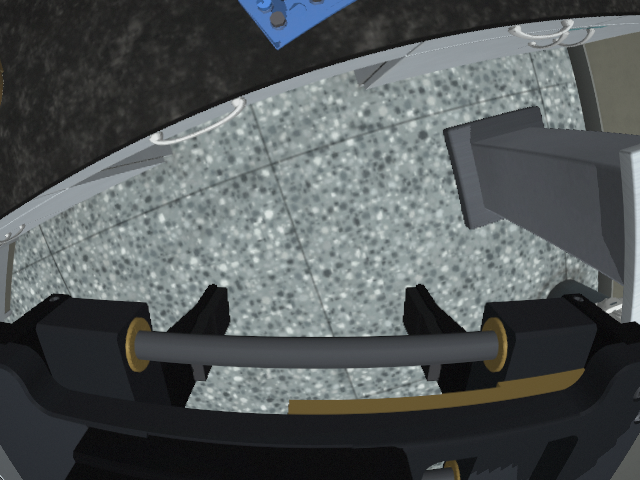

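```bash
python3 - <<'E'
import cv2
a=cv2.imread("pics/top0.png")[140:310,270:490]; cv2.imwrite("pics/topz.png",cv2.resize(a,None,fx=3.5,fy=3.5,interpolation=cv2.INTER_CUBIC))
a=cv2.imread("pics/side0.png")[190:340,290:490]; cv2.imwrite("pics/sidez.png",cv2.resize(a,None,fx=4,fy=4,interpolation=cv2.INTER_CUBIC))
E
```

```text
(no output)
```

View pics/topz.png

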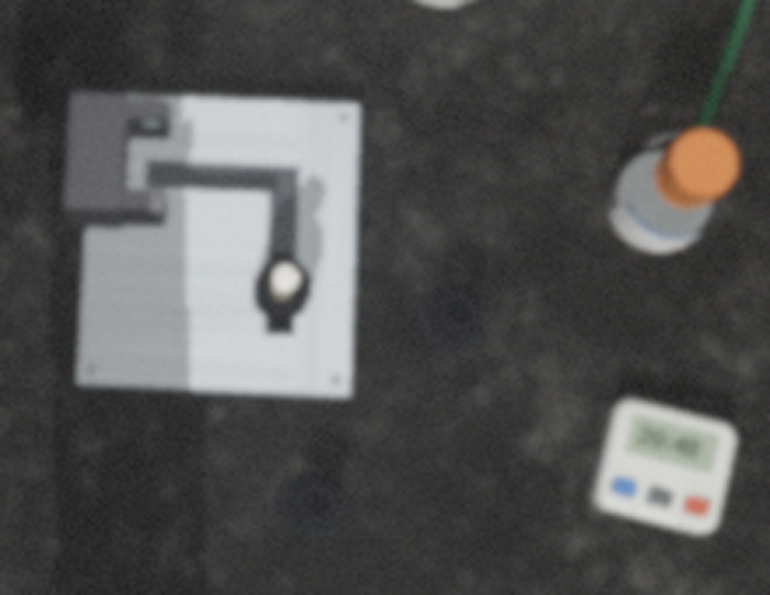

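View pics/sidez.png

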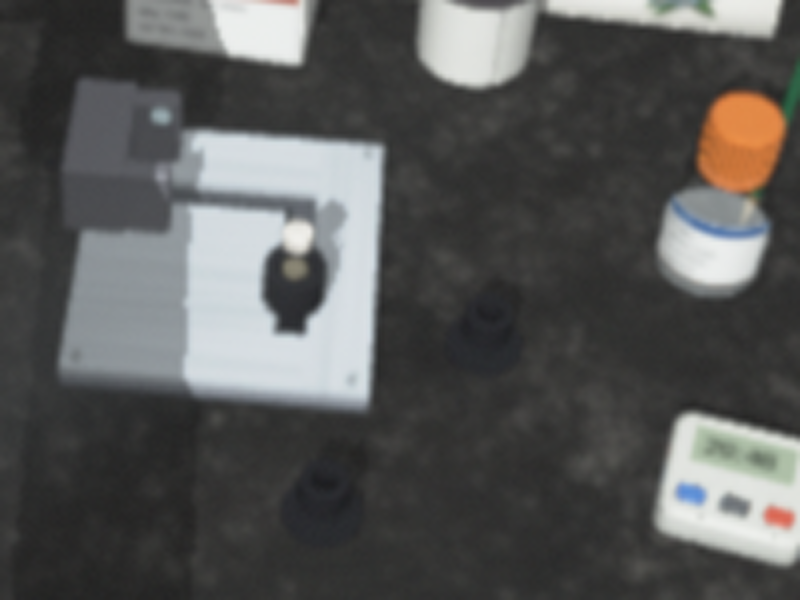

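```bash
cat >h.py <<'E'
from station import *
import numpy as np,cv2
CAL={}
def cal(n):
    if n not in CAL: CAL[n]=capture(n)
    return CAL[n]
def ray(c,u,v):
    f=240/np.tan(np.radians(c["fov_y"]/2))
    d=np.array([(u-c["cx"])/f,(v-c["cy"])/f,1]); T=c["world_from_camera"]
    return T[:3,3],T[:3,:3]@d
def at(c,u,v,z):
    o,d=ray(c,u,v); return o+d*(z-o[2])/d[2]
E
python3 - <<'E'
from h import *
ref=np.array([[80,-75],[-85,-75],[-85,75]])/1000
allw=[];allr=[]
for n,off,s,px in(("top",(270,140),3.5,[(361,102),(352,398),(76,385)]),("side",(290,190),4,[(384,143),(367,408),(60,378)])):
    c=cal(n)
    P=np.array([at(c,off[0]+u/s,off[1]+v/s,.0155) for u,v in px]); print(n,P.round(4), np.linalg.norm(P[0]-P[1]),np.linalg.norm(P[2]-P[1]))
    M,_=cv2.estimateAffinePartial2D(ref,P[:,:2]); 
    A=ref-ref.mean(0);B=P[:,:2]-P[:,:2].mean(0)
    U,S,V=np.linalg.svd(A.T@B);R=(U@V).T;t=P[:,:2].mean(0)-R@ref.mean(0)
    print("yaw",np.degrees(np.arctan2(R[1,0],R[0,0])),"t",t)
    for nm,(u,v),z in (("cap",(285,277) if n=="top" else (298,237),.067),("headtop?",(100,150),.062)):
        w=at(c,off[0]+u/s,off[1]+v/s,z);print(nm,w,"reader",R.T@(w[:2]-t)*1000)
c=cal("top")
for nm,u,v,z in (("orange",401/1,0,0),):
    pass
for nm,(u,v),z in(("orangecap",(705,165),.104),("timer",(667,466),.02),("spare1",(455,310),.02),("spare2",(312,495),.02)):
    print(nm,at(c,270+u/3.5,140+v/3.5,z))
print("tub",at(c,402,112,.048))
E
```

```text
top [[ 0.629  -0.1718  0.0155]
 [ 0.4613 -0.1648  0.0155]
 [ 0.468  -0.0131  0.0155]] 0.16784874464896526 0.15177398233954728Traceback (most recent call last):
  File "<stdin>", line 7, in <module>
cv2.error: OpenCV(4.12.0) /io/opencv/modules/calib3d/src/ptsetreg.cpp:1108: error: (-215:Assertion failed) count >= 0 && to.checkVector(2) == count in function 'estimateAffinePartial2D'
```

```bash
python3 - <<'E'
from h import *
ref=np.array([[80,-75],[-85,-75],[-85,75]])/1000
for n,off,s,px in(("top",(270,140),3.5,[(361,102),(352,398),(76,385)]),("side",(290,190),4,[(384,143),(367,408),(60,378)])):
    c=cal(n)
    P=np.array([at(c,off[0]+u/s,off[1]+v/s,.0155) for u,v in px]); print(n,P.round(4), np.linalg.norm(P[0]-P[1]),np.linalg.norm(P[2]-P[1]))
    A=ref-ref.mean(0);B=P[:,:2]-P[:,:2].mean(0)
    U,S,V=np.linalg.svd(A.T@B);R=(U@V).T;t=P[:,:2].mean(0)-R@ref.mean(0)
    print("yaw",np.degrees(np.arctan2(R[1,0],R[0,0])),"t",t)
    for nm,(u,v),z in (("cap",(285,277) if n=="top" else (298,232),.067),("slot corner outer",(297,171) if n=="top" else (315,200),.0155),("slot near end",(279,332)if n=="top" else (290,334),.0155)):
        w=at(c,off[0]+u/s,off[1]+v/s,z);print(nm,w,"reader",R.T@(w[:2]-t)*1000)
c=cal("top")
for nm,(u,v),z in(("orangecap",(705,165),.104),("timer",(667,466),.02),("spare1",(455,310),.02),("spare2",(312,495),.02)):
    print(nm,at(c,270+u/3.5,140+v/3.5,z))
print("tub",at(c,402,112,.048))
E
```

```text
top [[ 0.629  -0.1718  0.0155]
 [ 0.4613 -0.1648  0.0155]
 [ 0.468  -0.0131  0.0155]] 0.16784874464896526 0.15177398233954728
yaw -2.3790447317411916 t [ 0.55048976 -0.09282164]
cap [ 0.51900909 -0.12561374  0.067     ] reader [-30.09232273 -34.07060178]
slot corner outer [ 0.58916608 -0.13553879  0.0155    ] reader [ 40.41618593 -41.07486464]
slot near end [ 0.49790096 -0.12497441  0.0155    ] reader [-51.2087972  -34.30803226]
side [[ 0.6292 -0.1711  0.0155]
 [ 0.4538 -0.1625  0.0155]
 [ 0.4617 -0.015   0.0155]] 0.17560835265546912 0.14773352754717795
yaw -1.8197569433947167 t [ 0.54566843 -0.09219565]
cap [ 0.51770142 -0.12575267  0.067     ] reader [-26.88729171 -34.42819638]
slot corner outer [ 0.58597836 -0.13548537  0.0155    ] reader [ 41.6642779  -41.98783099]
slot near end [ 0.49641735 -0.12485851  0.0155    ] reader [-48.18901813 -34.21037684]
orangecap [ 0.57037654 -0.33734801  0.104     ]
timer [ 0.4242939 -0.334001   0.02     ]
spare1 [ 0.50967348 -0.22140306  0.02      ]
spare2 [ 0.40777434 -0.14210524  0.02      ]
tub [ 0.734006   -0.22578081  0.048     ]
```

```bash
cat >>h.py <<'E'
YAW=-2.3; O=np.array([.550,-.0928])
def rw(x,y):
    a=np.radians(YAW); return O+np.array([np.cos(a)*x-np.sin(a)*y,np.sin(a)*x+np.cos(a)*y])/1000
def wr(w):
    a=np.radians(YAW); d=(np.array(w)[:2]-O)*1000; return np.array([np.cos(a)*d[0]+np.sin(a)*d[1],-np.sin(a)*d[0]+np.cos(a)*d[1]])
def plan(x,y,z,yaw=None):
    from scipy.spatial.transform import Rotation as Ro
    s=sense(); R=s["ee_rot"]; p=np.array([*rw(x,y),z]); a=np.radians(YAW if yaw is None else yaw)
    Rt=np.array([[np.cos(a),np.sin(a),0],[np.sin(a),-np.cos(a),0],[0,0,-1]])
    print("tcp reader",wr(s["tcp_pos"]).round(2),s["tcp_pos"].round(4),"F",s["wrist_force"].round(2),"t",s["time_s"])
    print("shift",(R.T@(p-s["tcp_pos"])).round(4),"rv",Ro.from_matrix(R.T@Rt).as_rotvec().round(4))
E
python3 - <<'E'
from h import *
plan(-90,-35,.20)
E
```

```text
tcp reader [-380.86  671.17] [0.1964 0.5931 0.2221] F [-0.77  0.4  -0.41] t 0.3
shift [0.4745 0.5984 0.0227] rv [ 8.000e-04  1.000e-04 -2.797e-01]
```

Emit:
jog_arm(moves=[[1,0.024,0.03,0,0,0,-0.028],[1,0.048,0.06,0,0,0,-0.056],[1,0.072,0.09,0,0,0,-0.084],[1,0.096,0.12,0,0,0,-0.112],[1,0.12,0.15,0,0,0,-0.14],[1,0.144,0.18,0,0,0,-0.168],[1,0.168,0.21,0,0,0,-0.196],[1,0.192,0.24,0,0,0,-0.224],[1,0.216,0.27,0,0,0,-0.252],[1,0.24,0.3,0,0,0,-0.28]])

```text
time_s: 1.13
tcp_pos: [0.3301, 0.2312, 0.2229]
ee_rot: [[0.999, -0.038, 0.001], [-0.038, -0.999, 0.001], [0.0, -0.001, -1.0]]
wrist_force: [0.6, -0.2, -0.3]
gripper_width: 0.325
```

```bash
python3 - <<'E'
from h import *
plan(-90,-35,.20)
E
```

```text
tcp reader [-232.73  314.93] [0.3301 0.2312 0.2229] F [ 0.65 -0.24 -0.35] t 1.1333
shift [0.1419 0.3503 0.0227] rv [-0.0008 -0.0005  0.0025]
```

Emit:
jog_arm(moves=[[1,0.014,0.035,0,0,0,0],[1,0.028,0.07,0,0,0,0],[1,0.042,0.105,0,0,0,0],[1,0.056,0.14,0,0,0,0],[1,0.07,0.175,0,0,0,0],[1,0.084,0.21,0,0,0,0],[1,0.098,0.245,0,0,0,0],[1,0.112,0.28,0,0,0,0],[1,0.126,0.315,0.01,0,0,0],[1,0.14,0.34,0.02,0,0,0]])

```text
time_s: 1.97
tcp_pos: [0.4569, -0.1148, 0.203]
ee_rot: [[0.999, -0.041, 0.002], [-0.041, -0.999, -0.0], [0.002, -0.0, -1.0]]
wrist_force: [0.7, -0.0, 0.0]
gripper_width: 0.01
```

```bash
python3 - <<'E'
from h import *
c=capture("wrist"); cv2.imwrite("pics/w1.png",c["frame"][:,:,::-1])
plan(-90,-35,.06)
E
```

```text
tcp reader [-91.28 -27.9 ] [ 0.4577 -0.117   0.2003] F [ 2.62 -3.22 -0.79] t 2.0167
shift [0.0016 0.0069 0.1403] rv [ 0.0012  0.002  -0.0041]
```

View pics/w1.png

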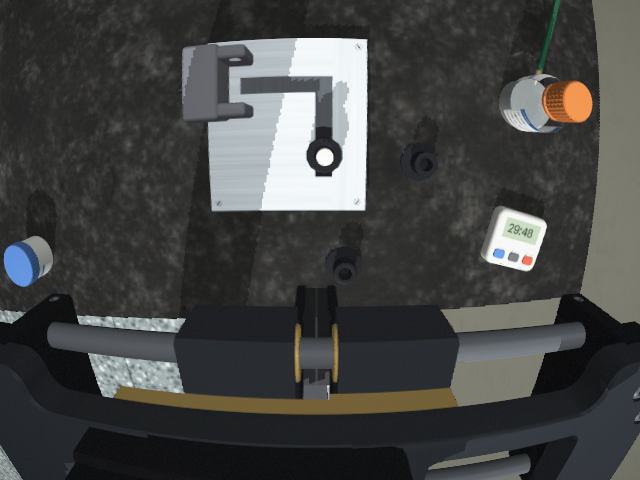

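```bash
python3 - <<'E'
from h import *
c=capture("wrist"); f=240/np.tan(np.radians(c["fov_y"]/2)); T=c["world_from_camera"]
a=c["frame"][20:220,170:380,::-1]; cv2.imwrite("pics/w1z.png",cv2.resize(a,None,fx=3,fy=3,interpolation=cv2.INTER_CUBIC))
def wat(u,v,z):
    dx,dy=u-c["cx"],v-c["cy"]; r=np.hypot(dx,dy); th=r/f
    d=T[:3,:3]@np.array([np.sin(th)*dx/r,np.sin(th)*dy/r,np.cos(th)]); o=T[:3,3]
    return o+d*(z-o[2])/d[2]
P=np.array([wat(*p,.0155)[:2] for p in((367,39),(365.5,210),(212,210.5))]);ref=np.array([[80,-75],[-85,-75],[-85,75]])/1000
print(P,np.linalg.norm(P[0]-P[1]),np.linalg.norm(P[2]-P[1]))
A=ref-ref.mean(0);B=P-P.mean(0);U,S,V=np.linalg.svd(A.T@B);R=(U@V).T;t=P.mean(0)-R@ref.mean(0)
print("yaw",np.degrees(np.arctan2(R[1,0],R[0,0])),"t",t)
for n,u,v,z in(("cap",324,157,.067),("corner outer",331,76,.0155),("near end",324,176,.0155),("spare1",424,163,.02),("spare2",344,270,.03)):
    w=wat(u,v,z);print(n,w,R.T@(w[:2]-t)*1000)
E
```

```text
[[ 0.62617736 -0.17146533]
 [ 0.46294779 -0.16472734]
 [ 0.46980642 -0.01581661]] 0.16336857309099706 0.14906859650828466
yaw -2.5406372593414854 t [ 0.55072257 -0.09369084]
cap [ 0.51864856 -0.12600145  0.067     ] [-30.61021909 -33.70062371]
corner outer [ 0.59064527 -0.13663238  0.0155    ] [ 41.78697504 -41.12963434]
near end [ 0.49713353 -0.12626217  0.0155    ] [-52.09254547 -34.91480563]
spare1 [ 0.5077054  -0.22108818  0.02      ] [ -37.32762342 -129.17897006]
spare2 [ 0.40816013 -0.14172819  0.03      ] [-140.2929033   -54.30962932]
```

View pics/w1z.png

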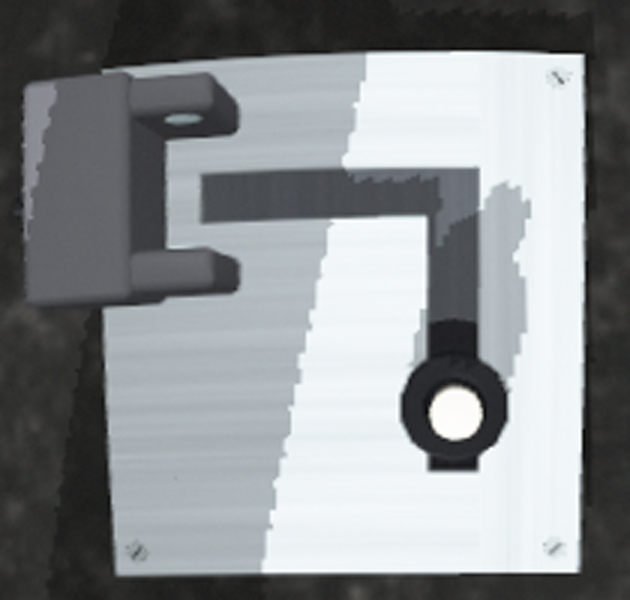

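```bash
sed -i 's/^YAW=.*/YAW=-2.5; O=np.array([.5507,-.0935])/' h.py; python3 - <<'E'
from h import *
plan(-85,-35,.027)
E
```

```text
tcp reader [-93.2 -25.8] [ 0.4565 -0.1152  0.2007] F [-0.94  0.85  0.81] t 2.0667
shift [0.0088 0.0091 0.1737] rv [ 0.0006  0.0033 -0.0018]
```

Emit:
jog_arm(moves=[[1,0.002,0.002,0.02,0,0,0],[1,0.004,0.004,0.045,0,0,0],[1,0.006,0.006,0.075,0,0,0],[1,0.007,0.008,0.105,0,0,0],[1,0.008,0.009,0.13,0,0,0],[1,0.009,0.009,0.15,0,0,0],[1,0.009,0.009,0.164,0,0,0],[1,0.009,0.009,0.172,0,0,0],[1,0.009,0.009,0.172,0,0,0],[1,0.009,0.009,0.172,0,0,0]])

```text
time_s: 2.9
tcp_pos: [0.4653, -0.1213, 0.0309]
ee_rot: [[0.999, -0.039, 0.0], [-0.039, -0.999, -0.0], [0.0, 0.0, -1.0]]
wrist_force: [-0.9, -0.2, 0.2]
gripper_width: 0.006
```

```bash
python3 - <<'E'
from h import *
plan(-57,-35,.027)
c=capture("side"); a=c["frame"][170:340,270:470,::-1]; cv2.imwrite("pics/s2.png",cv2.resize(a,None,fx=3.5,fy=3.5,interpolation=cv2.INTER_CUBIC))
E
```

```text
tcp reader [-84.06 -31.5 ] [ 0.4653 -0.1213  0.0309] F [-0.88 -0.17  0.25] t 2.9
shift [0.027  0.0036 0.004 ] rv [ 0.0001 -0.0004  0.0047]
```

View pics/s2.png

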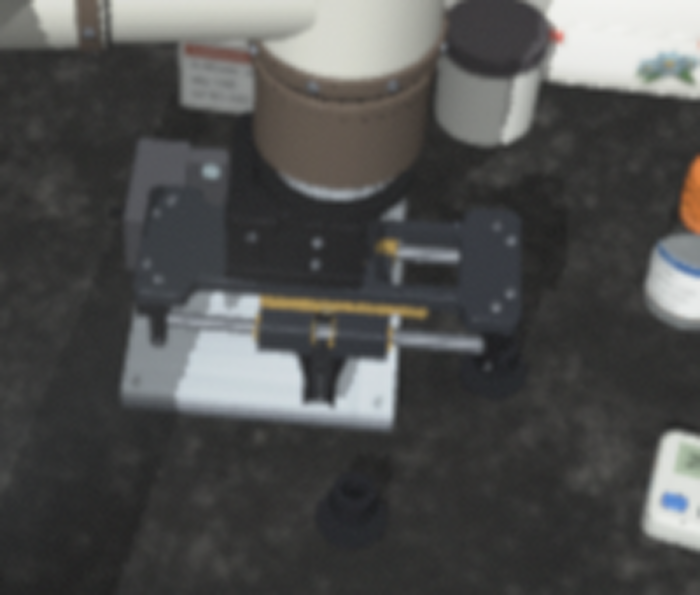

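Emit:
jog_arm(moves=[[1,0.007,0.001,0.001,0,0,0],[1,0.014,0.002,0.002,0,0,0],[1,0.02,0.003,0.002,0,0,0],[1,0.024,0.003,0.002,0,0,0],[1,0.028,0.003,0.002,0,0,0],[1,0.032,0.003,0.002,0,0,0],[1,0.036,0.003,0.002,0,0,0],[1,0.041,0.003,0.002,0,0,0],[1,0.046,0.003,0.002,0,0,0],[1,0.051,0.003,0.002,0,0,0]])

```text
time_s: 3.78
tcp_pos: [0.5163, -0.1266, 0.0285]
ee_rot: [[0.999, -0.04, -0.0], [-0.04, -0.999, 0.0], [-0.0, -0.0, -1.0]]
wrist_force: [-0.1, 0.3, -0.0]
gripper_width: 0.007
```

```bash
python3 - <<'E'
from h import *
plan(9.5,-35,.028)
c=capture("wrist"); cv2.imwrite("pics/w3.png",c["frame"][:,:,::-1])
E
```

```text
tcp reader [-32.97 -34.59] [ 0.5163 -0.1266  0.0285] F [-0.15  0.28 -0.03] t 3.7833
shift [0.0425 0.0006 0.0005] rv [-0.      0.0001  0.0039]
```

View pics/w3.png

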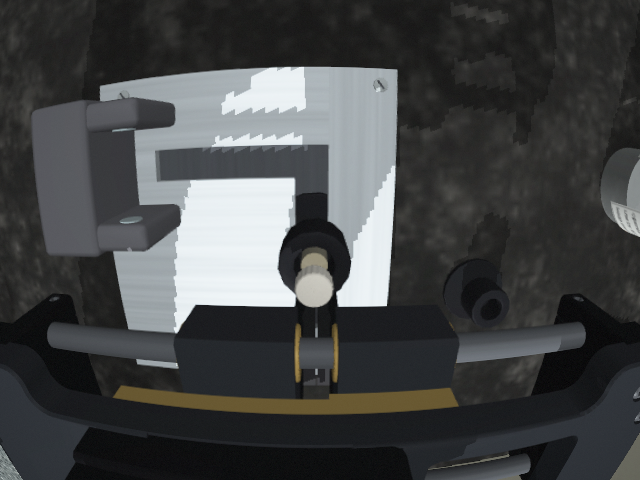

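Emit:
jog_arm(moves=[[1,0.004,0,0,0,0,0],[1,0.009,0,0,0,0,0],[1,0.014,0,0,0,0,0],[1,0.019,0,0,0,0,0],[1,0.024,0.0,0,0,0,0],[1,0.028,0,0,0,0,0],[1,0.032,0,0,0,0,0],[1,0.035,0,0,0,0,0],[1,0.037,0,0,0,0,0],[1,0.038,0,0,0,0,0]])

```text
time_s: 4.67
tcp_pos: [0.554, -0.1282, 0.0285]
ee_rot: [[0.999, -0.04, 0.0], [-0.04, -0.999, -0.0], [0.0, 0.0, -1.0]]
wrist_force: [-1.2, -0.3, -0.9]
gripper_width: 0.004
```

```bash
python3 - <<'E'
from h import *
plan(9.5,-35,.028)
c=capture("wrist"); cv2.imwrite("pics/w4.png",c["frame"][:,:,::-1])
E
```

```text
tcp reader [  4.84 -34.48] [ 0.554  -0.1282  0.0285] F [-1.22 -0.34 -0.89] t 4.6667
shift [0.0047 0.0005 0.0005] rv [ 0.     -0.      0.0038]
```

View pics/w4.png

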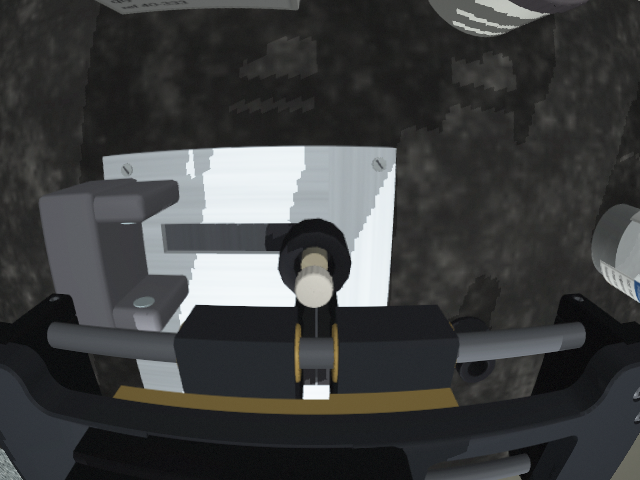

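Emit:
jog_arm(moves=[[1,0.001,0,0,0,0,0],[1,0.002,0,0,0,0,0],[1,0.003,0,0,0,0,0],[1,0.004,0,0,0,0,0],[1,0.005,0.0,0,0,0,0],[1,0.005,0,0,0,0,0],[1,0.005,0,0,0,0,0],[1,0.005,0,0,0,0,0],[1,0.005,0,0,0,0,0],[1,0.005,0,0,0,0,0]])

```text
time_s: 5.55
tcp_pos: [0.5589, -0.1283, 0.0286]
ee_rot: [[0.999, -0.04, 0.0], [-0.04, -0.999, -0.0], [0.0, 0.0, -1.0]]
wrist_force: [-0.9, -0.6, -0.6]
gripper_width: 0.005
```

```bash
python3 - <<'E'
from h import *
plan(9.5,-35,.028)
c=capture("wrist"); a=c["frame"][130:330,90:410,::-1];cv2.imwrite("pics/w5.png",cv2.resize(a,None,fx=2.5,fy=2.5,interpolation=cv2.INTER_CUBIC))
E
```

```text
tcp reader [  9.68 -34.46] [ 0.5589 -0.1283  0.0286] F [-0.86 -0.64 -0.6 ] t 5.55
shift [-0.0002  0.0005  0.0006] rv [ 0.     -0.0003  0.0039]
```

View pics/w5.png

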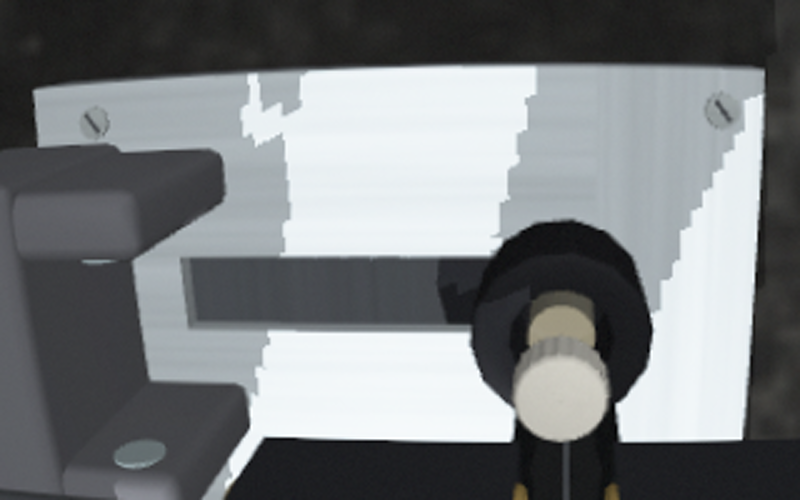

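```bash
cat >>h.py <<'E'
def wat(c,u,v,z):
    f=240/np.tan(np.radians(c["fov_y"]/2)); T=c["world_from_camera"]
    dx,dy=u-c["cx"],v-c["cy"]; r=np.hypot(dx,dy); th=r/f
    d=T[:3,:3]@np.array([np.sin(th)*dx/r,np.sin(th)*dy/r,np.cos(th)]); o=T[:3,3]
    return o+d*(z-o[2])/d[2]
E
python3 - <<'E'
from h import *
c=cal("wrist")
for n,u,v,z in(("cap",561,395,.067),("cuprim",561,343,.043),("corner TR",765,67,.0155),("slotleft top",182,258,.0155),("slotleft bot",188,327,.0155)):
    print(n,wr(wat(c,90+u/2.5,130+v/2.5,z)))
E
```

```text
cap [ 36.09221848 -33.61258498]
cuprim [ 35.03743791 -33.51524135]
corner TR [ 80.2570065  -71.98574097]
slotleft top [42.35756324 45.21742439]
slotleft bot [27.1648924  45.74382063]
```

Emit:
jog_arm(moves=[[1,0.001,0,0,0,0,0],[1,0.0015,0,0,0,0,0],[1,0.0015,0,0,0,0,0],[1,0.0015,0,0,0,0,0],[1,-0.002,0,0,0,0,0],[1,-0.008,0,0,0,0,0],[1,-0.016,0,0,0,0,0],[1,-0.024,0,0,0,0,0],[1,-0.03,0,0,0,0,0],[1,-0.03,0,0,0,0,0]])

```text
time_s: 6.48
tcp_pos: [0.5268, -0.1271, 0.0286]
ee_rot: [[0.999, -0.04, -0.002], [-0.04, -0.999, 0.0], [-0.002, -0.0, -1.0]]
wrist_force: [0.4, -0.0, 0.1]
gripper_width: 0.004
```

```bash
python3 - <<'E'
from h import *
plan(35,-95,.028)
c=capture("wrist"); a=c["frame"][:,:,::-1];cv2.imwrite("pics/w6.png",a)
E
```

```text
tcp reader [-22.41 -34.62] [ 0.5268 -0.1271  0.0286] F [ 0.39 -0.03  0.05] t 6.4833
shift [0.0572 0.0606 0.0005] rv [-0.0001  0.0015  0.0035]
```

View pics/w6.png

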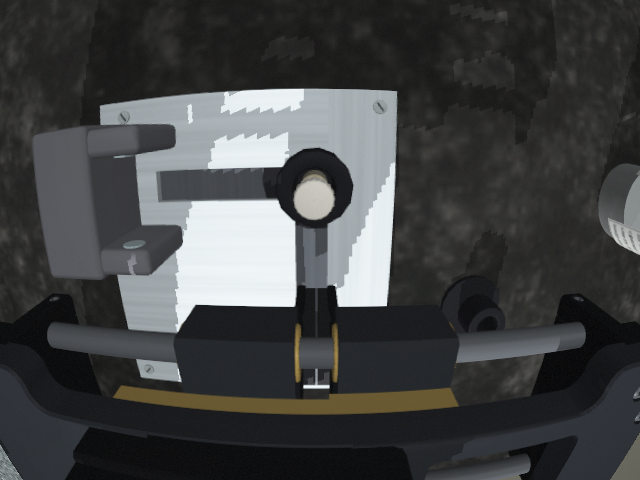

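Emit:
jog_arm(moves=[[1,0.002,0.01,0,0,0,0],[1,0.004,0.022,0,0,0,0],[1,0.008,0.035,0,0,0,0],[1,0.014,0.046,0,0,0,0],[1,0.024,0.053,0,0,0,0],[1,0.034,0.054,0,0,0,0],[1,0.044,0.054,0,0,0,0],[1,0.052,0.054,0,0,0,0],[1,0.057,0.054,0,0,0,0],[1,0.057,0.054,0,0,0,0]])

```text
time_s: 7.37
tcp_pos: [0.5848, -0.184, 0.0283]
ee_rot: [[0.999, -0.04, 0.001], [-0.04, -0.999, -0.0], [0.001, 0.0, -1.0]]
wrist_force: [0.0, 0.5, 0.3]
gripper_width: 0.004
```

```bash
python3 - <<'E'
from h import *
plan(35,-66,.028)
c=capture("wrist"); a=c["frame"][:,:,::-1];cv2.imwrite("pics/w7.png",a)
E
```

```text
tcp reader [ 38.   -88.96] [ 0.5848 -0.184   0.0283] F [0.01 0.5  0.3 ] t 7.3667
shift [-0.0029 -0.023   0.0003] rv [ 0.0002 -0.0007  0.0035]
```

View pics/w7.png

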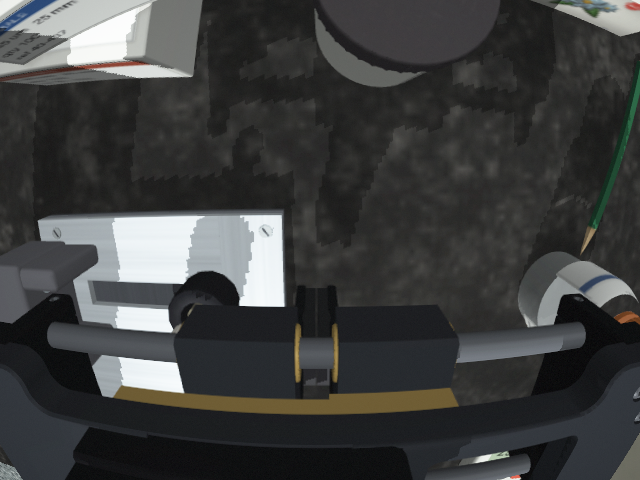

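Emit:
jog_arm(moves=[[1,-0.002,-0.006,0,0,0,0],[1,-0.002,-0.012,0,0,0,0],[1,-0.002,-0.016,0,0,0,0],[1,-0.002,-0.02,0,0,0,0],[1,-0.002,-0.024,0,0,0,0],[1,-0.002,-0.028,0,0,0,0],[1,-0.002,-0.033,0,0,0,0],[1,-0.002,-0.038,0,0,0,0],[1,-0.002,-0.043,0,0,0,0],[1,-0.002,-0.047,0,0,0,0]])

```text
time_s: 8.25
tcp_pos: [0.5836, -0.1358, 0.0287]
ee_rot: [[0.999, -0.04, 0.0], [-0.04, -0.999, -0.0], [0.0, 0.0, -1.0]]
wrist_force: [0.2, -0.3, 0.7]
gripper_width: 0.005
```

```bash
python3 - <<'E'
from h import *
plan(35,4,.028)
c=capture("wrist"); a=c["frame"][:,:,::-1];cv2.imwrite("pics/w8.png",a)
E
```

```text
tcp reader [ 34.7  -40.82] [ 0.5836 -0.1358  0.0287] F [ 0.21 -0.29  0.67] t 8.25
shift [ 0.0005 -0.0448  0.0007] rv [ 0.0001 -0.0002  0.004 ]
```

View pics/w8.png

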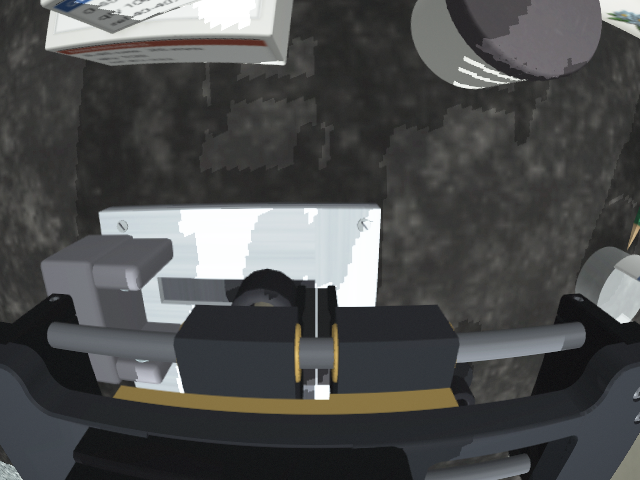

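Emit:
jog_arm(moves=[[1,0,-0.004,0,0,0,0],[1,0,-0.009,0,0,0,0],[1,0,-0.014,0,0,0,0],[1,0,-0.019,0,0,0,0],[1,0,-0.024,0,0,0,0],[1,0,-0.028,0,0,0,0],[1,0,-0.032,0,0,0,0],[1,0,-0.036,0,0,0,0],[1,0,-0.038,0,0,0,0],[1,0,-0.04,0,0,0,0]])

```text
time_s: 9.13
tcp_pos: [0.5851, -0.096, 0.0285]
ee_rot: [[0.999, -0.04, -0.0], [-0.04, -0.999, -0.0], [-0.0, 0.0, -1.0]]
wrist_force: [0.1, -1.1, 0.1]
gripper_width: 0.008
```

```bash
python3 - <<'E'
from h import *
plan(35,4,.028)
c=capture("wrist"); a=c["frame"][:,:,::-1];cv2.imwrite("pics/w9.png",a)
E
```

```text
tcp reader [34.45 -1.03] [ 0.5851 -0.096   0.0285] F [ 0.08 -1.14  0.1 ] t 9.1333
shift [ 0.0006 -0.005   0.0005] rv [0.    0.    0.004]
```

View pics/w9.png

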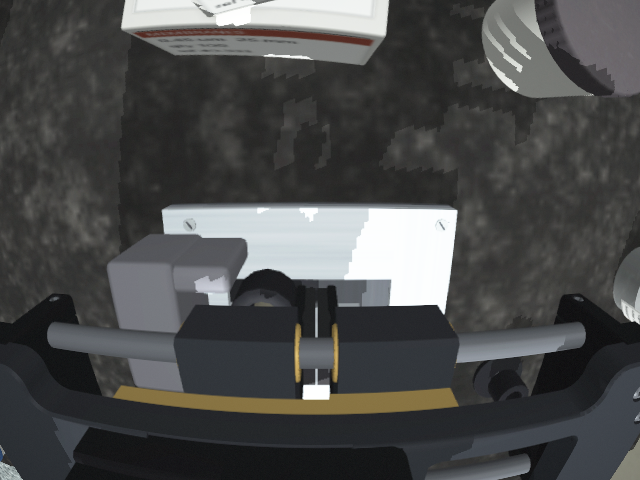

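Emit:
jog_arm(moves=[[1,0,-0.001,0,0,0,0],[1,0,-0.002,0,0,0,0],[1,0,-0.003,0,0,0,0],[1,0,-0.004,0,0,0,0],[1,0,-0.005,0,0,0,0],[1,0,-0.005,0,0,0,0],[1,0,-0.005,0,0,0,0],[1,0,-0.005,0,0,0,0],[1,0,-0.005,0,0,0,0],[1,0,-0.005,0,0,0,0]])

```text
time_s: 10.02
tcp_pos: [0.5853, -0.0914, 0.0285]
ee_rot: [[0.999, -0.04, 0.0], [-0.04, -0.999, 0.0], [0.0, -0.0, -1.0]]
wrist_force: [0.4, 0.2, -0.3]
gripper_width: 0.006
```

```bash
python3 - <<'E'
from h import *
plan(35,4,.028)
c=cal("wrist"); a=c["frame"][180:330,100:420,::-1];cv2.imwrite("pics/w10.png",cv2.resize(a,None,fx=2.5,fy=2.5,interpolation=cv2.INTER_CUBIC))
E
```

```text
tcp reader [34.45  3.65] [ 0.5853 -0.0914  0.0285] F [ 0.41  0.16 -0.26] t 10.0167
shift [ 0.0005 -0.0004  0.0005] rv [-0.     -0.      0.0038]
```

View pics/w10.png

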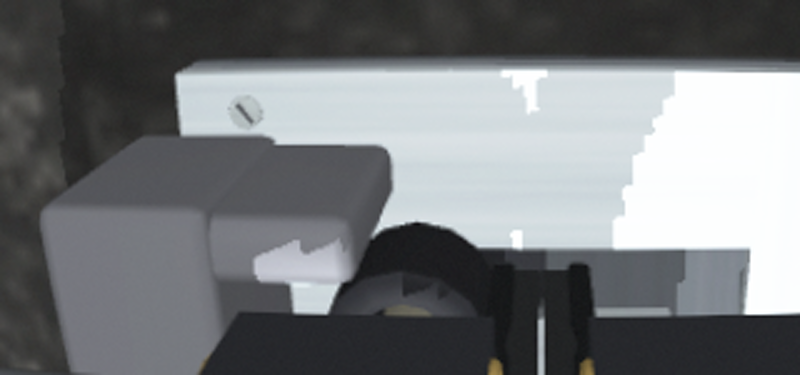

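Emit:
jog_arm(moves=[[1,0,-0.0005,0,0,0,0],[1,0,-0.001,0,0,0,0],[1,0,-0.0015,0,0,0,0],[1,0,-0.002,0,0,0,0],[1,0,-0.002,0,0,0,0],[1,0,-0.002,0,0,0,0],[1,0,-0.002,0,0,0,0],[1,0,-0.002,0,0,0,0],[1,0,-0.002,0,0,0,0],[1,0,-0.002,0,0,0,0]])

```text
time_s: 10.9
tcp_pos: [0.5853, -0.0893, 0.0286]
ee_rot: [[0.999, -0.04, 0.0], [-0.04, -0.999, 0.0], [0.0, -0.0, -1.0]]
wrist_force: [-0.9, 0.5, 0.2]
gripper_width: 0.003
```

```bash
python3 - <<'E'
from h import *
plan(35,4,.028)
c=cal("wrist"); a=c["frame"][180:330,100:420,::-1];cv2.imwrite("pics/w11.png",cv2.resize(a,None,fx=2.5,fy=2.5,interpolation=cv2.INTER_CUBIC))
for n,u,v in(("rim right",490,300),("rim left",330,315)): print(n,wr(wat(c,100+u/2.5,180+v/2.5,.043)))
E
```

```text
tcp reader [34.42  5.66] [ 0.5853 -0.0893  0.0286] F [-0.88  0.47  0.15] t 10.9
shift [0.0006 0.0017 0.0006] rv [-0.     -0.      0.0038]
rim right [44.34195583 14.65995964]
rim left [40.76114055 43.7068097 ]
```

View pics/w11.png

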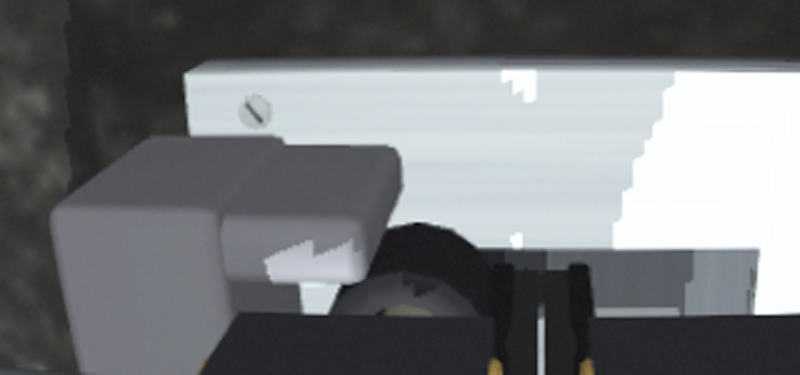

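Emit:
jog_arm(moves=[[1,0,-0.0005,0,0,0,0],[1,0,-0.001,0,0,0,0],[1,0,-0.0015,0,0,0,0],[1,0,-0.002,0,0,0,0],[1,0,-0.0025,0,0,0,0],[1,0,-0.003,0,0,0,0],[1,0,-0.003,0,0,0,0],[1,0,-0.003,0,0,0,0],[1,0,-0.003,0,0,0,0],[1,0,-0.003,0,0,0,0]])

```text
time_s: 11.78
tcp_pos: [0.5855, -0.0863, 0.0285]
ee_rot: [[0.999, -0.04, 0.0], [-0.04, -0.999, 0.0], [0.0, -0.0, -1.0]]
wrist_force: [0.1, 0.2, 0.5]
gripper_width: 0.006
```

```bash
python3 - <<'E'
from h import *
plan(35,4,.028)
c=cal("wrist"); a=c["frame"][180:330,100:420,::-1];cv2.imwrite("pics/w12.png",cv2.resize(a,None,fx=2.5,fy=2.5,interpolation=cv2.INTER_CUBIC))
E
```

```text
tcp reader [34.45  8.7 ] [ 0.5855 -0.0863  0.0285] F [0.12 0.17 0.49] t 11.7833
shift [0.0005 0.0047 0.0005] rv [-0.     -0.0001  0.0039]
```

View pics/w12.png

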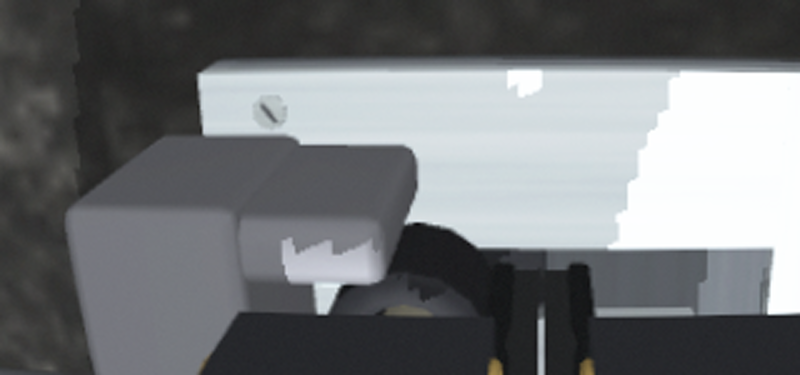

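Emit:
jog_arm(moves=[[1,0,-0.0005,0,0,0,0],[1,0,-0.001,0,0,0,0],[1,0,-0.0015,0,0,0,0],[1,0,-0.002,0,0,0,0],[1,0,-0.002,0,0,0,0],[1,0,-0.002,0,0,0,0],[1,0,-0.002,0,0,0,0],[1,0,-0.002,0,0,0,0],[1,0,-0.002,0,0,0,0],[1,0,-0.002,0,0,0,0]])

```text
time_s: 12.67
tcp_pos: [0.5856, -0.0844, 0.0285]
ee_rot: [[0.999, -0.04, 0.0], [-0.04, -0.999, -0.0], [0.0, 0.0, -1.0]]
wrist_force: [0.3, 0.2, 0.1]
gripper_width: 0.005
```

```bash
python3 - <<'E'
from h import *
plan(35,4,.028)
c=cal("wrist"); a=c["frame"][180:330,100:420,::-1];cv2.imwrite("pics/w13.png",cv2.resize(a,None,fx=2.5,fy=2.5,interpolation=cv2.INTER_CUBIC))
E
```

```text
tcp reader [34.45 10.66] [ 0.5856 -0.0844  0.0285] F [0.28 0.21 0.15] t 12.6667
shift [0.0005 0.0067 0.0005] rv [ 0.     -0.      0.0038]
```

View pics/w13.png

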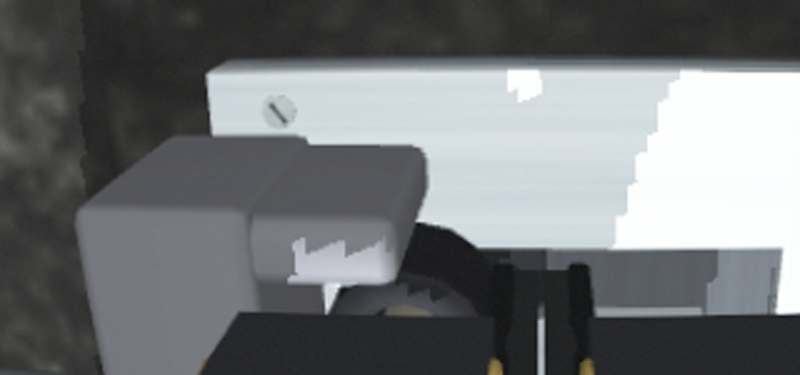

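Emit:
jog_arm(moves=[[1,0,-0.0005,0,0,0,0],[1,0,-0.001,0,0,0,0],[1,0,-0.0015,0,0,0,0],[1,0,-0.002,0,0,0,0],[1,0,-0.002,0,0,0,0],[1,0,-0.002,0,0,0,0],[1,0,-0.002,0,0,0,0],[1,0,-0.002,0,0,0,0],[1,0,-0.002,0,0,0,0],[1,0,-0.002,0,0,0,0]])

```text
time_s: 13.55
tcp_pos: [0.5856, -0.0823, 0.0286]
ee_rot: [[0.999, -0.04, 0.0], [-0.04, -0.999, -0.0], [0.0, 0.0, -1.0]]
wrist_force: [0.6, -0.4, 0.2]
gripper_width: 0.004
```

```bash
python3 - <<'E'
from h import *
plan(35,4,.028)
c=cal("wrist"); a=c["frame"][180:330,100:420,::-1];cv2.imwrite("pics/w14.png",cv2.resize(a,None,fx=2.5,fy=2.5,interpolation=cv2.INTER_CUBIC))
E
```

```text
tcp reader [34.41 12.66] [ 0.5856 -0.0823  0.0286] F [ 0.62 -0.37  0.17] t 13.55
shift [0.0006 0.0087 0.0006] rv [ 0.     -0.      0.0038]
```

View pics/w14.png

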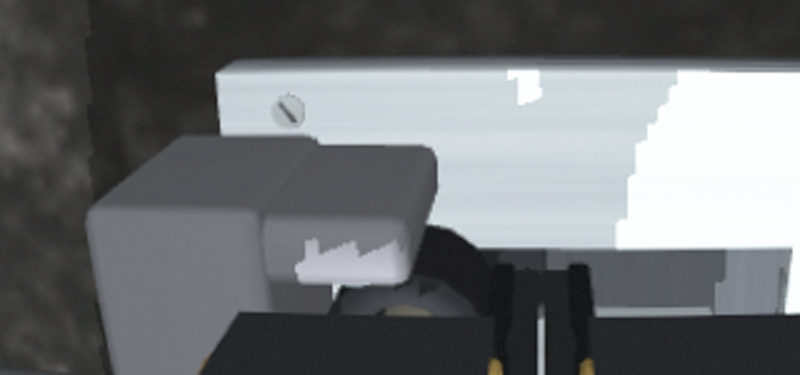

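Emit:
jog_arm(moves=[[1,0,-0.0005,0,0,0,0],[1,0,-0.001,0,0,0,0],[1,0,-0.0015,0,0,0,0],[1,0,-0.002,0,0,0,0],[1,0,-0.002,0,0,0,0],[1,0,-0.002,0,0,0,0],[1,0,-0.002,0,0,0,0],[1,0,-0.002,0,0,0,0],[1,0,-0.002,0,0,0,0],[1,0,-0.002,0,0,0,0]])

```text
time_s: 14.43
tcp_pos: [0.5857, -0.0804, 0.0286]
ee_rot: [[0.999, -0.04, -0.0], [-0.04, -0.999, 0.0], [-0.0, -0.0, -1.0]]
wrist_force: [0.0, -0.2, 0.6]
gripper_width: 0.01
```

```bash
python3 - <<'E'
from h import *
plan(35,4,.028)
c=cal("wrist"); a=c["frame"][180:330,100:420,::-1];cv2.imwrite("pics/w15.png",cv2.resize(a,None,fx=2.5,fy=2.5,interpolation=cv2.INTER_CUBIC))
E
```

```text
tcp reader [34.38 14.64] [ 0.5857 -0.0804  0.0286] F [ 0.01 -0.19  0.64] t 14.4333
shift [0.0006 0.0106 0.0006] rv [-0.      0.      0.0038]
```

View pics/w15.png

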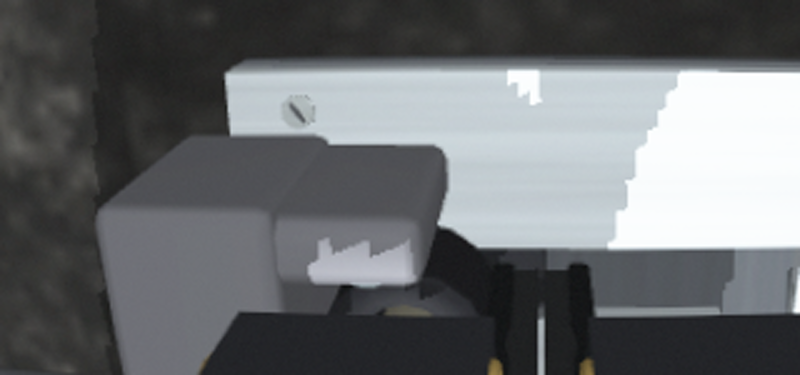

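```bash
cat >>h.py <<'E'
def proj(c,P):
    T=c["world_from_camera"]; f=240/np.tan(np.radians(c["fov_y"]/2))
    q=(np.asarray(P)-T[:3,3])@T[:3,:3]; rho=np.hypot(q[:,0],q[:,1]); th=np.arctan2(rho,q[:,2])
    return np.c_[c["cx"]+f*th*q[:,0]/rho,c["cy"]+f*th*q[:,1]/rho]
def r3(x,y,z): return np.array([*rw(x,y),z/1000])
E
python3 - <<'E'
from h import *
c=cal("wrist"); im=cv2.resize(c["frame"][180:330,100:420,::-1],None,fx=2.5,fy=2.5,interpolation=cv2.INTER_CUBIC)
def dr(P,col):
    q=(proj(c,P)-[100,180])*2.5; cv2.polylines(im,[q.astype(np.int32)],False,col,1)
t=np.linspace(0,6.283,60)
for y,col in((31,(0,0,255)),(35,(0,255,0))):
  for z in(17.5,43): dr([r3(35+16*np.cos(a),y+16*np.sin(a),z) for a in t],col)
dr([r3(54,53,62),r3(54,30,62),r3(66,30,62),r3(66,53,62)],(255,0,0))
dr([r3(80,75,15.5),r3(80,-75,15.5)],(255,0,0))
dr([r3(43,-20,15.5),r3(43,-43,15.5),r3(30,-43,15.5)],(255,0,0))
cv2.imwrite("pics/o.png",im)
E
```

```text
(no output)
```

View pics/o.png

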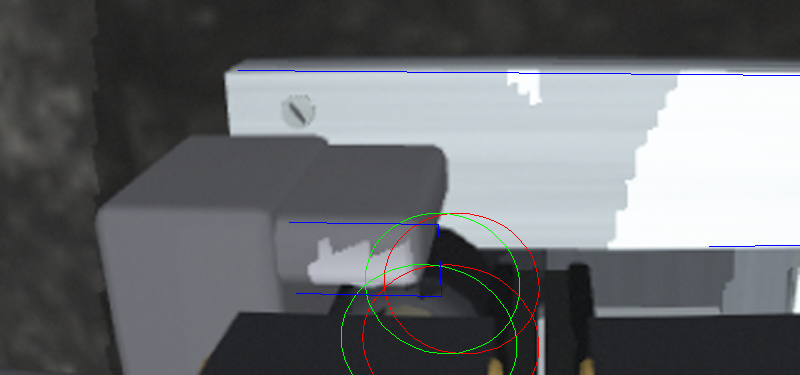

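Emit:
jog_arm(moves=[[1,0,-0.0003,0,0,0,0],[1,0,-0.0006,0,0,0,0],[1,0,-0.001,0,0,0,0],[1,0,-0.0013,0,0,0,0],[1,0,-0.0016,0,0,0,0],[1,0,-0.002,0,0,0,0],[1,0,-0.002,0,0,0,0],[1,0,-0.002,0,0,0,0],[1,0,-0.002,0,0,0,0],[1,0,-0.002,0,0,0,0]])

```text
time_s: 15.37
tcp_pos: [0.5857, -0.0794, 0.029]
ee_rot: [[0.999, -0.04, -0.0], [-0.04, -0.999, -0.001], [-0.0, 0.001, -1.0]]
wrist_force: [-0.6, -6.1, 1.8]
gripper_width: 0.008
```

```bash
python3 - <<'E'
from h import *
plan(35,4,.028)
c=cal("wrist"); a=c["frame"][180:330,100:420,::-1];cv2.imwrite("pics/w16.png",cv2.resize(a,None,fx=2.5,fy=2.5,interpolation=cv2.INTER_CUBIC))
E
```

```text
tcp reader [34.39 15.59] [ 0.5857 -0.0794  0.029 ] F [-0.64 -6.08  1.77] t 15.3667
shift [0.0006 0.0116 0.001 ] rv [0.0012 0.0001 0.0039]
```

View pics/w16.png

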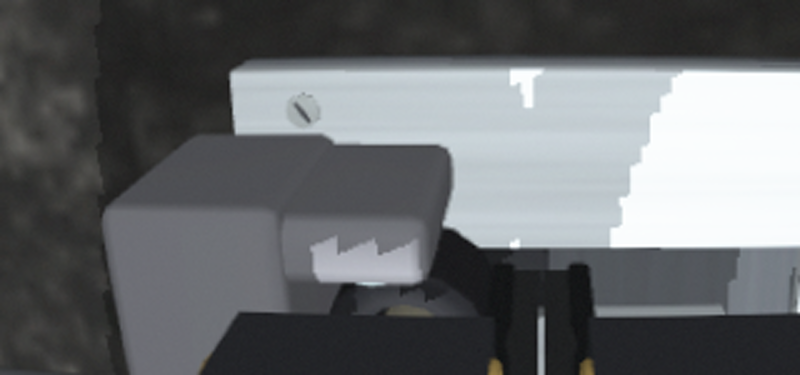

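At the stop: the force has risen to 6 N. Now backing off and lifting clear.

Emit:
jog_arm(moves=[[1,0,0.001,0,0,0,0],[1,0,0.003,0,0,0,0],[1,0,0.008,0,0,0,0],[1,0,0.018,0,0,0,0],[1,0,0.03,0,0,0,0],[1,0,0.045,0,0,0,0],[1,0,0.055,-0.015,0,0,0],[1,0,0.06,-0.045,0,0,0],[1,-0.02,0.06,-0.08,0,0,0],[1,-0.05,0.06,-0.115,0,0,0]])

```text
time_s: 16.25
tcp_pos: [0.5372, -0.1379, 0.1411]
ee_rot: [[0.999, -0.041, 0.001], [-0.041, -0.999, -0.001], [0.001, 0.001, -1.0]]
wrist_force: [1.3, -0.1, -0.2]
gripper_width: 0.008
```

Emit:
jog_arm(moves=[[1,-0.03,0,-0.02,0,0,0],[1,-0.06,0,-0.04,0,0,0],[1,-0.09,0,-0.05,0,0,0],[1,-0.1,0,-0.05,0,0,0],[1,-0.1,0,-0.05,0,0,0],[1,-0.1,0,-0.05,0,0,0],[1,-0.1,0,-0.05,0,0,0],[1,-0.1,0,-0.05,0,0,0],[1,-0.1,0,-0.05,0,0,0],[1,-0.1,0,-0.05,0,0,0]])

```text
time_s: 17.08
tcp_pos: [0.4369, -0.1325, 0.1895]
ee_rot: [[0.999, -0.04, -0.001], [-0.04, -0.999, -0.0], [-0.001, 0.0, -1.0]]
wrist_force: [-0.7, -0.5, -0.8]
gripper_width: 0.005
```

```bash
python3 - <<'E'
from h import *
plan(35,4,.028)
c=cal("wrist"); cv2.imwrite("pics/w17.png",c["frame"][:,:,::-1])
im=c["frame"][20:220,150:400,::-1];im=cv2.resize(im,None,fx=3,fy=3,interpolation=cv2.INTER_CUBIC)
cv2.imwrite("pics/f.png",im)
print(proj(c,[r3(35,35,67),r3(35,35,43),r3(80,-75,15.5),r3(-85,-75,15.5)]))
E
```

```text
tcp reader [-111.96  -43.9 ] [ 0.4369 -0.1325  0.1895] F [-0.7  -0.52 -0.8 ] t 17.0833
shift [ 0.1474 -0.0473  0.1612] rv [0.0002 0.0014 0.0039]
[[213.98997799  51.81359767]
 [221.5401923   57.37879038]
 [351.77108557  14.15349671]
 [350.28253925 191.71175768]]
```

View pics/w17.png

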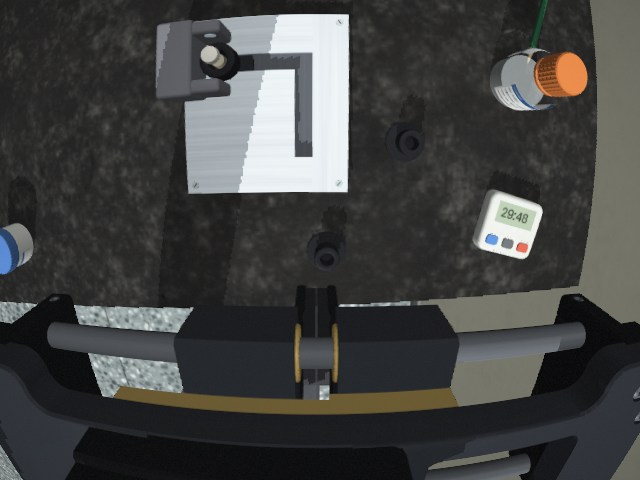

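View pics/f.png

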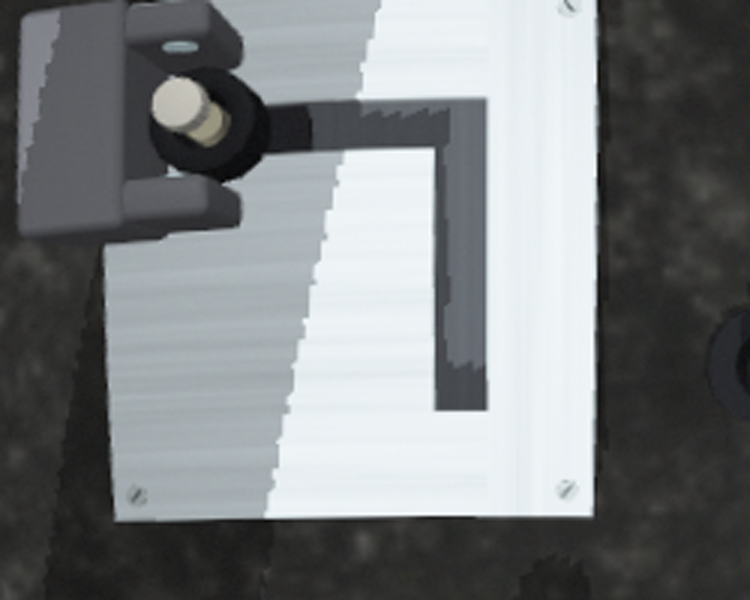

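```bash
python3 - <<'E'
from h import *
c=cal("wrist"); k=10;x0,y0=185,25
im=cv2.resize(c["frame"][y0:y0+60,x0:x0+80,::-1],None,fx=k,fy=k,interpolation=cv2.INTER_CUBIC)
off=np.array([-3,.8])
t=np.linspace(0,6.283,60)
for r,z,col in((16,17.5,(255,0,0)),(16,43,(0,255,0)),(7,67,(0,0,255))):
    q=(proj(c,[r3(35+r*np.cos(a),35+r*np.sin(a),z) for a in t])+off-[x0,y0]+.5)*k
    cv2.polylines(im,[q.astype(np.int32)],True,col,1)
cv2.imwrite("pics/g.png",im)
d=capture("side"); a=d["frame"][190:310,290:410,::-1];cv2.imwrite("pics/sf.png",cv2.resize(a,None,fx=5,fy=5,interpolation=cv2.INTER_CUBIC))
E
```

```text
(no output)
```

View pics/g.png

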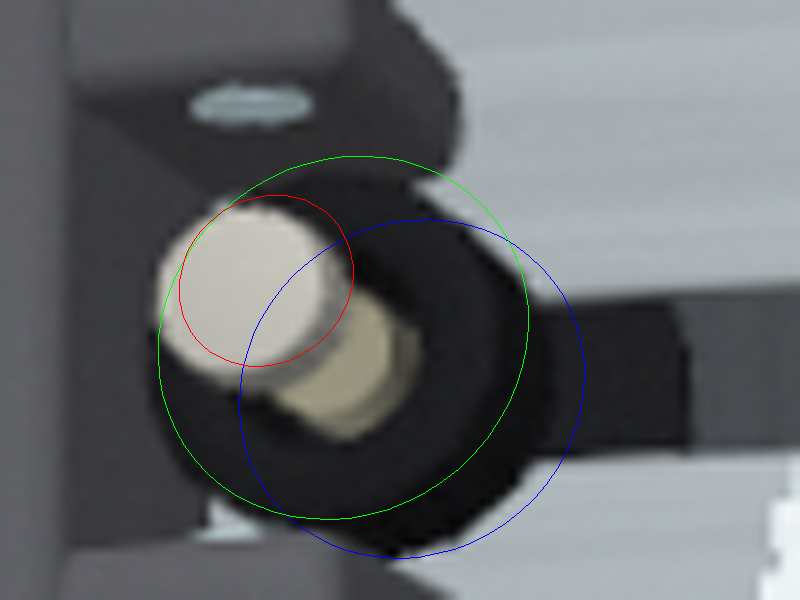

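View pics/sf.png

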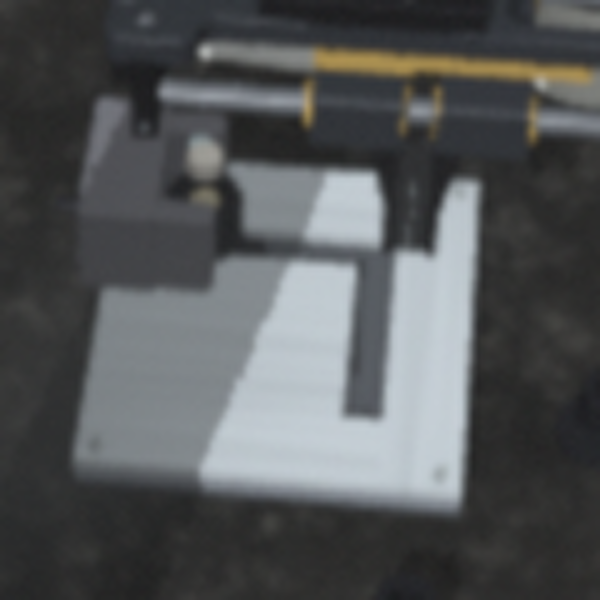

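```bash
python3 -c "
from station import *
print(finish_job())"
```

```text
the job is handed in; nothing more can be done
None
```

I pushed the carrier with the shut fingertips along the first leg to the corner, then along the second leg to the end of the slot. I backed off and lifted clear, and handed the job in at about 17 s.

**End of the slot:** the wrist force stayed at noise level until the carrier met the stop, then rose to about 6 N. In the last wrist picture the cup sits between the cheeks at about y = 35 to 37 mm in the reader frame, within about 2 mm of slot_far_end. The vial stands upright and down in the cup. The bottle, timer and spare carriers look undisturbed in that picture.

**Where checks disagreed or fell short:**
- The fingers are thinner in the jaw direction than I first assumed. The end stop therefore came about 11 mm later in TCP travel than I had planned, so I went by force and pictures instead.
- The overlays of the expected outlines were about 2–3 mm off the pictures, which is about the calibration error.
- I measured the cup at x of about 35 to 36 mm in the corner, but did not see a clear force rise there.
- The tub was not re-measured at the end.

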